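Put the hand-wash and stain station back in order

ROBOT

A 6-joint arm with a two-finger parallel gripper is mounted at the origin on a cart in front of the work surface, level with it; the furniture and walls round the work are solid. World frame = base frame: x ahead of the robot, y to its left, z up, the work surface at z = 0. Lengths are in mm, angles in rad, forces in N, time in s.
With the tool pointing down it reaches from about 325 to 850 mm from the base axis. Payload 4.4 kg.
Tool frame: the origin (TCP) lies where the fingers leave the gripper's body, on its centre line; the fingertips stand 97 mm ahead of it and the grasp point (between the pads) lies 78 mm ahead of it; z points along the fingers, y is the line along which they close (so a half turn about z gives the same grasp; the last joint's range is limited). The gripper opens to 94 mm and grips with 3 to 60 N. Pads are 16 mm wide; open, the fingers measure 119 mm over their backs; the gripper's body (75 mm by 177 mm) begins 78 mm behind the grasp point.
Start: joints at [1.079, 0.207, 1.542, -0, 1.393, -0.15], TCP at [192.74, 541.737, 302.647] pointing down, gripper open.
Joint ranges: [-2.73, 2.73], [-0.86, 2.22], [0.23, 2.46], [-1.11, 4.25], [0.08, 2.63], [-2.82, 2.82]. Speed limits (rad/s): [2.79, 2.79, 3.14, 3.14, 3.14, 3.14].

INTERFACE

Orientations are given as [roll, pitch, yaw] about the fixed x, y, z axes, in that order (R = Rz(yaw) Ry(pitch) Rx(roll)).
In Python, from bench import env, imaging, workorder gives the robot as it stands.
- The arm moves only by the shell command python3 -m handwheel 'ROWS' [OPENING] [FORCE]. ROWS is JSON, a list of rows, each an object of numbers: "tx", "ty", "tz": the shift along the tool's x, y, z in cm; "roll": the turn about the tool's z in degrees. A call has 1 to 8 rows; each row shifts and turns the commanded pose from where the row before left it, along the tool's axes as they then stand; what a row does not reach is not made up. A row lasts 1/8 s, in which the tool goes at most 62.5 mm and 10.7 degrees, less where a joint would pass 70% of its speed; a pose out of reach is approached as far as the arm can. A call is refused whole if a number of a shift passes 6.25 or a number of a turn 10.7, either way. A call with a gripper value outside its range is refused whole. OPENING is the opening, from -1 (shut) to 1 (fully open), set as the call begins (- or left out, the last holds). The fingers move at their own pace and stop on an object; FORCE is the grip in N (left out, the last holds). Time passes only in rows, so rows that do not move let the fingers close. It gives the time, the measured TCP pose, the force, the opening and the grip force at its end, in the units of the state.
- env.state(): the state, without advancing time (a new reading comes with each control period).
- imaging.capture(name): name is "side" or "top"; returns a dict with "frame" (420x560x3 uint8, red, green, blue), "fx", "fy", "cx", "cy" (pixels), "R" (3x3) and "t" (3): a world point X has camera coordinates R X + t. Camera axes: x right, y down, z forward; pixel columns grow to the right and rows downward; lengths in mm; the calibration is good to about 2 mm. A picture is of the moment at which its call begins. There is no depth.
- workorder.close_job(): hands the job in; it is judged then, once.
The state is a dict: "time": time; "joint_pos": joint angles; "joint_vel": joint speeds; "joint_torque": joint torques, N m; "position": TCP position; "ee_rot": TCP orientation; "contact_force": force on the tool from outside, world axes, zero at the start; "ft_torque": the same for the moment, N m; "finger_gap": opening from 0.0 (shut) to 1.0 (fully open); "grasp_force": force on a finger pad.
Only numpy, scipy, OpenCV 4.12 (cv2) and the standard library are available. Lean on these libraries where they do the work, as an engineer would, in place of code of your own. Each camera call takes 0.05 s, during which the arm holds its last target. There are 200 camera calls.

TASK

The hand wash is done: put everything back in its own home. Both clothes pegs (pink and yellow) go in the blue peg tray, lying flat on its floor and not on each other; the green soap goes flat and lengthwise in the middle of the soap dish, where a peg is lying now; the scrubbing brush goes bristles down on the slatted rack inside its rail to drain; and the dropper bottle stands upright in the steel cup. A soak is being timed, so do not shift the timer.

Things in the scene. Friction and masses are not known exactly. Their poses are not given: they have to be found in the camera images.
- stain_dropper: small amber glass stain-remover bottle with a white label and a black rubber dropper bulb, standing upright: body 33 mm across from its foot to 65 mm up, then a narrow neck and bulb, 102 mm tall in all, about 70 g. Origin: centre of its underside, z up through the bulb. Grasp the body, any way round
- scrub_brush: brown wooden scrubbing brush lying bristles down: 57 mm wide (x), 150 mm long (y), 43 mm high; bristles from 0 to 23 mm, wooden block from 23 to 43 mm, about 120 g. Origin: centre of its underside (bristle tips); y along its length, z up. Grasp the wooden block across its width
- soap: bar of green soap lying flat on the worktop: 44 mm wide (x), 72 mm long (y), 21 mm high, about 85 g. Origin: centre of its underside; y along its length, z up
- pink_peg: pink clothes peg lying flat on the worktop: 15 mm wide (x), 72 mm long (y), 12 mm high, 15 g. Origin: centre of its underside; y along its length, z up
- yellow_peg: yellow clothes peg of the same size (15 x 72 x 12 mm, y along its length); at the start it lies lengthwise in the soap dish, its underside 7 mm above the worktop, where the soap ought to be. Origin: centre of its underside
- soap_dish: cream oval soap dish with a ribbed floor, 82 mm wide (x), 122 mm long (y), 20 mm high; its flat floor, 7 mm above the worktop, is about 44 x 80 mm. It does not move. Origin: centre of its underside; y along its length. Soap lies in it lengthwise
- bottle_cup: round stainless steel cup on a black rubber foot 72 mm across: 58 mm outside and 48 mm inside at the rim, rim 42 mm and inner floor 8 mm above the worktop; the only home the dropper bottle fits. It does not move. Origin: centre of its underside, z up
- brush_rack: slatted brown wooden draining rack for the scrubbing brush, with a low rail round it: outside 87 mm wide (x) and 182 mm long (y); inside the rail 75 x 170 mm; top of the slats 12 mm, top of the rail 22 mm above the worktop. It does not move. Origin: centre of its underside; y along its length
- peg_tray: empty shallow blue plastic peg tray: outside 108 mm (x) by 100 mm (y), inside 100 by 92 mm, floor 4 mm and rim about 21 mm above the worktop. It does not move. Origin: centre of its underside. Both pegs fit side by side, lengthwise along y, for example 22 mm either side of the middle in x
- dial_timer: running wind-up timer, a cream base with a grey-brown domed dial, 65 mm across and 49 mm high, loose on the worktop between the other things. Origin: centre of its underside. Leave it alone

How it is judged (in metres and radians):
At the end, for the whole second after the job is handed in: Bottle upright on the cup floor; brush bristles down and level on the slats, within 14 mm across and 15 mm along; soap flat on the dish floor, within 14 mm and 0.3 rad of its middle and length; both pegs level on the tray floor, neither on the other; all released and at rest (horizontal distance between stain_dropper and bottle_cup below 0.01 m and angle between stain_dropper's own z axis and vertical below 0.12 rad and z of stain_dropper in the frame of bottle_cup below 0.012 m and x of scrub_brush in the frame of brush_rack between -0.014 and 0.014 m and y of scrub_brush in the frame of brush_rack between -0.015 and 0.015 m and z of scrub_brush in the frame of brush_rack below 0.016 m and angle between scrub_brush's own z axis and vertical below 0.1 rad and angle between the y axis of scrub_brush and the y axis of brush_rack, either way round below 0.25 rad and horizontal distance between soap and soap_dish below 0.014 m and angle between the y axis of soap and the y axis of soap_dish, either way round below 0.3 rad and z of soap in the frame of soap_dish below 0.012 m and angle between soap's own z axis and vertical below 0.15 rad and x of pink_peg in the frame of peg_tray between -0.046 and 0.046 m and y of pink_peg in the frame of peg_tray between -0.036 and 0.036 m and z of each of pink_peg, yellow_peg in the frame of peg_tray below 0.013 m and angle between pink_peg's own y axis and vertical between 1.45 and 1.69 rad and x of yellow_peg in the frame of peg_tray between -0.046 and 0.046 m and y of yellow_peg in the frame of peg_tray between -0.036 and 0.036 m and angle between yellow_peg's own y axis and vertical between 1.45 and 1.69 rad and linear speed of each of stain_dropper, scrub_brush, soap, pink_peg, yellow_peg below 0.02 m/s); the robot touches nothing.
It fails at once if the running timer is shifted by more than 30 mm (distance of dial_timer from where it was at the start of the episode above 0.03 m).
It also fails if it takes over 128 s, if anything falls off the work surface, if the arm or the gripper's body presses on something with over 40 N, if the wrist force passes 120 N, or if a joint passes its speed limit or range.

## Working session

There is one attempt and no reset: what is moved stays moved. The work goes in short steps, Python scripts to look and compute and a shell command to move; the robot and the scene stay as the last step left them, time stands still between calls to the robot, and variables do not carry over. Pictures are saved under pics/ and viewed, at most 14 in all, crops included, and the job is handed in when it is done.

```bash
mkdir -p pics; ls; python3 - <<'E'
from bench import env, imaging
import cv2, numpy as np
for n in("top","side"):
    c=imaging.capture(n); cv2.imwrite(f"pics/{n}0.png",c["frame"][:,:,::-1]); np.savez(f"pics/{n}0.npz",**c)
    print(n,c["fx"],c["fy"],c["cx"],c["cy"],np.round(c["R"],3).tolist(),np.round(c["t"],1), np.round(-c["R"].T@c["t"]))
s=env.state(); print({k:np.round(v,3).tolist() for k,v in s.items()})
E
```

```text
pics
top 520.6216829858357 520.6216829858357 280.82984708427546 219.16855705299804 [[-0.001, -1.0, -0.027], [-0.986, 0.005, -0.169], [0.169, 0.027, -0.985]] [  21.2  496.3 1141.2] [ 296.  -12. 1209.]
side 494.8264989758725 494.8264989758725 273.8882266049948 218.33369823087259 [[-0.84, -0.542, -0.003], [-0.463, 0.72, -0.516], [0.282, -0.433, -0.856]] [ 405.9  231.2 1075.1] [ 145.  519. 1041.]
{'time': 0.1, 'joint_pos': [1.079, 0.207, 1.543, -0.0, 1.394, -0.151], 'joint_vel': [-0.0, -0.002, -0.004, 0.0, 0.0, -0.001], 'joint_torque': [-0.0, -37.186, -28.229, 0.07, 0.031, -0.0], 'position': [192.473, 541.27, 301.628], 'ee_rot': [-3.14, -0.0, 2.8], 'contact_force': [-0.776, 0.395, -0.096], 'ft_torque': [-0.039, 0.023, 0.036], 'grasp_force': 0.0, 'finger_gap': 1.0}
```

View pics/top0.png

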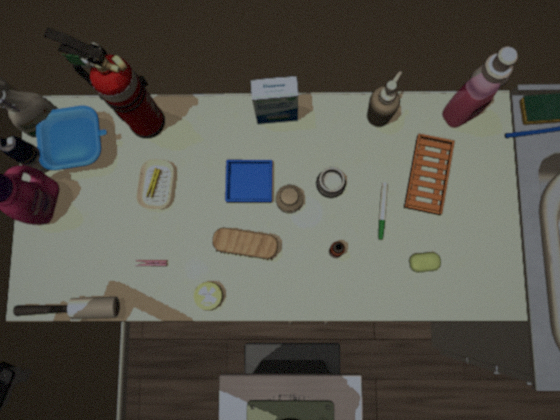

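View pics/side0.png

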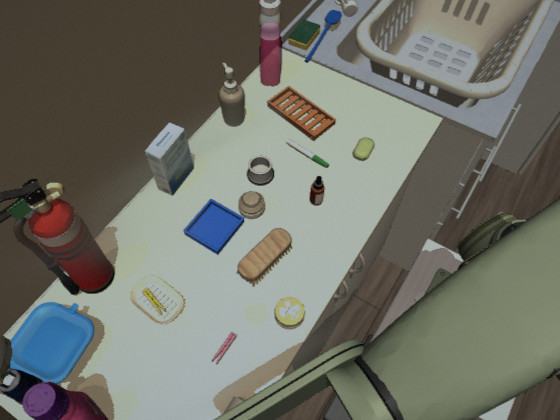

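The top view shows dish with the yellow peg (157,184), pink peg (152,263), brush (245,243), tray (250,181), timer (289,198), cup (332,182), dropper (338,249), soap (425,262) and rack (429,175). The side view agrees. A yellow lid at (208,296) and a knife (382,215) are clutter.

```bash
cat > h.py <<'E'
import cv2, numpy as np
def ray(c,uv,z):
    uv=np.atleast_2d(uv).astype(float)
    d=np.c_[(uv[:,0]-c["cx"])/c["fx"],(uv[:,1]-c["cy"])/c["fy"],np.ones(len(uv))]@c["R"]
    o=-c["R"].T@c["t"]; return (o+d*((z-o[2])/d[:,2])[:,None])[:,:2]
def proj(c,X):
    p=c["R"]@np.asarray(X,float)+c["t"]; return c["fx"]*p[0]/p[2]+c["cx"],c["fy"]*p[1]/p[2]+c["cy"]
def blob(c,roi,f):
    x0,y0,x1,y1=roi; im=c["frame"][y0:y1,x0:x1]
    hsv=cv2.cvtColor(np.ascontiguousarray(im),cv2.COLOR_RGB2HSV).astype(int); m=f(hsv[...,0],hsv[...,1],hsv[...,2]).astype(np.uint8)
    cs=cv2.findContours(m,cv2.RETR_EXTERNAL,cv2.CHAIN_APPROX_NONE)[0]
    k=max(cs,key=cv2.contourArea); return k[:,0,:]+[x0,y0]
def rect(c,k,z):
    w=ray(c,k,z).astype(np.float32); (cx,cy),(a,b),an=cv2.minAreaRect(w)
    if a>b: an+=90      # angle (deg) of long axis minus 90 -> long axis dir
    an=(an+90)%180      # heading of long axis from world x
    return round(cx,1),round(cy,1),round(min(a,b),1),round(max(a,b),1),round(an,1)
E
python3 - <<'E'
from h import *
c=dict(np.load("pics/top0.npz")); s=dict(np.load("pics/side0.npz"))
R={"pink":((125,250,180,275),lambda h,s,v:((h>160)|(h<8))&(s>60),12),
"yellow":((140,165,168,205),lambda h,s,v:(h>15)&(h<35)&(s>130),17),
"brush":((205,220,290,265),lambda h,s,v:(h<22)&(s>70),40),
"soap":((400,245,450,280),lambda h,s,v:(s>90)&(h>20)&(h<50),12),
"rack":((398,128,462,220),lambda h,s,v:(h<18)&(s>100),22),
"tray":((220,150,280,210),lambda h,s,v:(h>100)&(h<130)&(s>130),21),
"drop":((322,235,352,262),lambda h,s,v:(v<110),30),
"timer":((272,182,305,215),lambda h,s,v:(h<22)&(s>45)&(v<190),20),
"cup":((312,163,350,200),lambda h,s,v:(v<130),20),
}
big=cv2.resize(c["frame"][:,:,::-1],None,fx=2,fy=2)
for n,(roi,f,z) in R.items():
    k=blob(c,roi,f); print(n,rect(c,k,z)); cv2.drawContours(big,[(k*2+1).reshape(-1,1,2)],-1,(255,0,255),1)
for p in [(157,184),(289,198),(332,182),(338,249)]: print(p, c["frame"][p[1],p[0]], ray(c,p,20))
for n,p in {"dish":(157,184),"dishrim":(158,165),"bg":(120,220)}.items(): print(n,c["frame"][p[1],p[0]])
cv2.imwrite("pics/a.png",big[240:600,220:960])
cv2.imwrite("pics/b.png",np.hstack([cv2.resize(c["frame"][150:220,120:220,::-1],None,fx=4,fy=4,interpolation=2),cv2.resize(c["frame"][150:220,300:400,::-1],None,fx=4,fy=4,interpolation=2)]))
E
```

```text
pink (402.6, 313.2, 9.3, 54.1, 89.8)
yellow (593.4, 321.7, 12.0, 60.7, 165.7)
brush (443.3, 97.6, 56.9, 154.9, 80.6)
soap (401.7, -308.0, 38.3, 66.1, 95.5)
rack (606.6, -326.0, 86.6, 181.6, 167.6)
tray (593.1, 96.1, 99.2, 106.8, 89.6)
drop (429.2, -107.5, 35.1, 42.1, 134.5)
timer (549.2, -1.2, 64.3, 65.4, 89.6)
cup (586.6, -96.6, 73.2, 76.2, 153.0)
(157, 184) [105 101  93] [[586.11561045 312.56064225]]
(289, 198) [122 110  89] [[550.25670216   1.07377245]]
(332, 182) [138 144 137] [[587.84575306 -99.69236403]]
(338, 249) [24 20 15] [[ 430.24578791 -110.63139657]]
dish [105 101  93]
dishrim [135 141 133]
bg [133 139 129]
```

View pics/a.png

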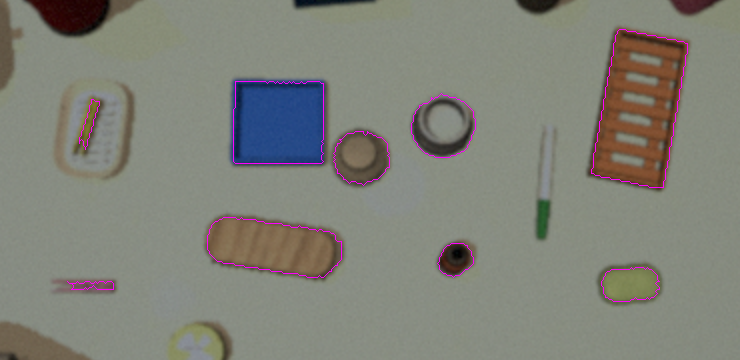

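View pics/b.png

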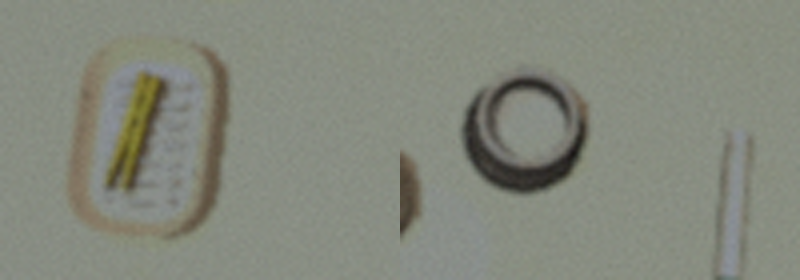

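```bash
python3 - <<'E'
from h import *
c=dict(np.load("pics/top0.npz")); s=dict(np.load("pics/side0.npz"))
def chroma(c,roi,t,lo=None):
    x0,y0,x1,y1=roi; im=cv2.cvtColor(cv2.GaussianBlur(c["frame"],(3,3),0),cv2.COLOR_RGB2LAB).astype(float)[y0:y1,x0:x1]
    bg=np.median(np.r_[im[:3].reshape(-1,3),im[-3:].reshape(-1,3)],0)
    m=(np.linalg.norm((im-bg)*[.5,1,1],axis=2)>t).astype(np.uint8)
    m=cv2.morphologyEx(m,cv2.MORPH_CLOSE,np.ones((5,5),np.uint8))
    k=max(cv2.findContours(m,cv2.RETR_EXTERNAL,cv2.CHAIN_APPROX_NONE)[0],key=cv2.contourArea)
    return k[:,0]+[x0,y0]
out=[]
for n,c_,R in(("top",c,{"dish":(128,152,186,216,5),"pink":(125,252,178,274,6),"cup":(310,160,354,202,7),"drop":(322,235,352,262,8)}),
              ("side",s,{"dish":(122,268,192,330,5),"pink":(205,328,242,368,6),"cup":(240,148,282,190,7),"drop":(303,170,332,212,8)})):
    for o,(x0,y0,x1,y1,t) in R.items():
        k=chroma(c_,(x0,y0,x1,y1),t); z={"dish":10,"pink":8,"cup":20,"drop":30}[o]
        print(n,o,rect(c_,k,z),k.min(0),k.max(0))
        im=cv2.resize(c_["frame"][y0:y1,x0:x1,::-1],None,fx=6,fy=6,interpolation=2); im=cv2.convertScaleAbs(im,alpha=1.5)
        cv2.drawContours(im,[((k-[x0,y0])*6+3).reshape(-1,1,2)],-1,(255,0,255),1); out.append(cv2.resize(im,(200,280)) if 0 else cv2.copyMakeBorder(im[:300,:400],0,300-min(300,im.shape[0]),0,400-min(400,im.shape[1]),0))
g=np.vstack([np.hstack(out[:4]),np.hstack(out[4:])]); print(g.shape); cv2.imwrite("pics/c.png",cv2.resize(np.vstack([np.hstack([out[0],out[4]]),np.hstack([out[1],out[5]])]),(800,600)))
E
```

```text
top dish (586.7, 315.8, 94.4, 125.6, 174.9) [136 160] [177 211]
top pink (401.8, 321.3, 16.3, 77.8, 89.8) [135 259] [168 266]
top cup (586.8, -97.4, 74.6, 74.8, 89.3) [315 167] [347 198]
top drop (430.3, -109.8, 43.6, 45.3, 89.1) [328 239] [348 258]
side dish (588.7, 313.1, 85.7, 131.0, 173.7) [129 276] [186 324]
side pink (401.2, 320.6, 19.7, 76.4, 89.8) [211 331] [237 364]
side cup (589.2, -99.0, 71.7, 98.4, 122.8) [246 155] [274 186]
side drop (432.5, -118.2, 38.4, 94.0, 113.9) [309 175] [325 206]
(600, 1600, 3)
```

View pics/c.png

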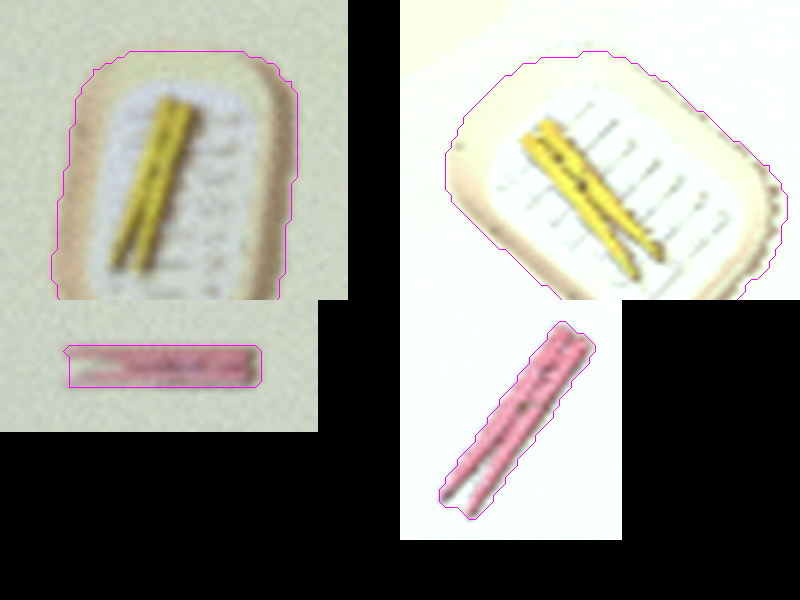

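```bash
cat > plan.py <<'E'
import sys,numpy as np
from bench import env
from scipy.spatial.transform import Rotation as Ro
def plan(x,y,z,phi):   # grasp point, closing heading deg
    s=env.state(); R=Ro.from_euler("xyz",s["ee_rot"]).as_matrix()
    d=R.T@(np.array([x,y,z+78])-s["position"])/10
    cur=np.degrees(np.arctan2(R[1,1],R[0,1])); dyaw=(phi-cur+90)%180-90
    print("t",round(s["time"],1),"tx ty tz",np.round(d,2),"roll",round(-dyaw,1),"j6",np.round(s["joint_pos"][5],2),"tcp",np.round(s["position"],1),"gap",round(s["finger_gap"]*94,1),"gf",round(s["grasp_force"],1))
if __name__=="__main__": plan(*map(float,sys.argv[1:5]))
E
python3 plan.py 401.5 319 50 0
python3 - <<'E'
from h import *
c=dict(np.load("pics/top0.npz")); s=dict(np.load("pics/side0.npz"))
print("rim",ray(c,(332.6,179.6),42),"dishfloor",ray(c,(157.4,184.5),9))
for z in (90,100): print(z,ray(c,(338.5,246.5),z),ray(s,(319,179),z))
k=blob(c,(322,235,352,262),lambda h,s,v:v<110); print(k.min(0),k.max(0))
print("foot top-view",ray(c,(337.5,251),30),"side foot",ray(s,(317,198),15))
E
```

```text
t 0.1 tx ty tz [-27.15 -13.9   17.38] roll 70.4 j6 -0.15 tcp [192.5 541.3 301.6] gap 94.0 gf 0.0
rim [[588.09635168 -99.54147747]] dishfloor [[587.57232446 314.55367781]]
90 [[ 427.73351579 -105.99324969]] [[ 427.44203666 -110.38295747]]
100 [[ 426.55344239 -105.15149233]] [[ 424.47269132 -103.76897597]]
[328 241] [346 258]
foot top-view [[ 424.56149869 -108.58051742]] side foot [[ 424.81497284 -107.21412226]]
```

```bash
python3 -m handwheel '[{"tx":-5.4,"ty":-2.8},{"tx":-5.4,"ty":-2.8},{"tx":-5.4,"ty":-2.8},{"tx":-5.4,"ty":-2.8},{"tx":-5.4,"ty":-2.7},{"roll":10,"tz":4},{"roll":10,"tz":4},{"roll":10,"tz":4}]' -0.2 10
python3 -m handwheel '[{"roll":10,"tz":4},{"roll":10},{"roll":10},{"roll":10.4},{}]'
python3 plan.py 401.5 317 21 0
```

```text
t 0.1 tx ty tz [-27.22 -14.08  20.28] roll 70.4 j6 -0.15 tcp [192.5 541.3 301.6] gap 94.0 gf 0.0invalid input
invalid input
```

```bash
python3 -m handwheel '[{"tx":-5.4,"ty":-2.8,"tz":0,"roll":0},{"tx":-5.4,"ty":-2.8,"tz":0,"roll":0},{"tx":-5.4,"ty":-2.8,"tz":0,"roll":0},{"tx":-5.4,"ty":-2.8,"tz":0,"roll":0},{"tx":-5.4,"ty":-2.7,"tz":0,"roll":0}]' -0.2 10
python3 plan.py 401.5 317 21 0
```

```text
time: 0.72
position: [401.3, 318.6, 302.3]
ee_rot: [-3.141, -0.0, 2.8]
contact_force: [1.0, 0.8, 0.6]
finger_gap: 0.504
grasp_force: 0.0
t 0.7 tx ty tz [-0.08 -0.14 20.33] roll 70.4 j6 -0.73 tcp [401.3 318.6 302.3] gap 47.4 gf 0.0
```

```bash
python3 -m handwheel '[{"tx":0,"ty":-0.1,"tz":2.5,"roll":10},{"tx":0,"ty":0,"tz":2.5,"roll":10},{"tx":0,"ty":0,"tz":2.5,"roll":10},{"tx":0,"ty":0,"tz":2.5,"roll":10},{"tx":0,"ty":0,"tz":2.5,"roll":10},{"tx":0,"ty":0,"tz":2.5,"roll":10},{"tx":0,"ty":0,"tz":1.5,"roll":10.4},{"tx":0,"ty":0,"tz":0,"roll":0}]'
python3 plan.py 401.5 317 21 0
```

```text
time: 1.72
position: [398.9, 318.6, 135.9]
ee_rot: [-3.138, 0.002, 1.573]
contact_force: [-0.7, 0.6, -0.0]
finger_gap: 0.399
grasp_force: 0.0
t 1.7 tx ty tz [-0.15  0.27  3.69] roll 0.1 j6 0.5 tcp [398.9 318.6 135.9] gap 37.5 gf 0.0
```

```bash
python3 -m handwheel '[{"tx":-0.1,"ty":0.25,"tz":2,"roll":0},{"tx":0,"ty":0,"tz":1.6,"roll":0},{"tx":0,"ty":0,"tz":0,"roll":0}]'
python3 -m handwheel '[{"tx":0,"ty":0,"tz":0,"roll":0},{"tx":0,"ty":0,"tz":0,"roll":0},{"tx":0,"ty":0,"tz":0,"roll":0},{"tx":0,"ty":0,"tz":0,"roll":0},{"tx":0,"ty":0,"tz":0,"roll":0}]' -1 10
python3 -m handwheel '[{"tx":0,"ty":0,"tz":-5,"roll":-10},{"tx":0,"ty":0,"tz":-5,"roll":-10},{"tx":0,"ty":0,"tz":0,"roll":-10},{"tx":0,"ty":0,"tz":0,"roll":-10},{"tx":0,"ty":0,"tz":0,"roll":-10},{"tx":0,"ty":0,"tz":0,"roll":-10},{"tx":0,"ty":0,"tz":0,"roll":-10},{"tx":0,"ty":0,"tz":0,"roll":-10}]'
python3 plan.py 593 76 27 90
```

```text
time: 2.1
position: [401.8, 317.9, 100.6]
ee_rot: [-3.139, 0.001, 1.572]
contact_force: [-1.1, 0.0, -0.2]
finger_gap: 0.399
grasp_force: 0.0
time: 2.72
position: [403.1, 318.6, 102.3]
ee_rot: [3.141, -0.001, 1.571]
contact_force: [-1.5, -0.5, 4.6]
finger_gap: 0.159
grasp_force: 10.0
time: 3.72
position: [402.4, 318.1, 201.2]
ee_rot: [-3.141, -0.001, 2.973]
contact_force: [0.5, -0.4, -0.3]
finger_gap: 0.158
grasp_force: 10.0
t 3.7 tx ty tz [-22.86 -20.67   9.61] roll -9.7 j6 -0.9 tcp [402.4 318.1 201.2] gap 14.8 gf 10.0
```

```bash
python3 -m handwheel '[{"tx":-4.6,"ty":-4.15,"tz":0,"roll":0},{"tx":-4.6,"ty":-4.15,"tz":0,"roll":0},{"tx":-4.6,"ty":-4.15,"tz":0,"roll":0},{"tx":-4.6,"ty":-4.15,"tz":0,"roll":0},{"tx":-4.6,"ty":-4.1,"tz":0,"roll":0},{"tx":0,"ty":0,"tz":3,"roll":-9.7},{"tx":0,"ty":0,"tz":3,"roll":0},{"tx":0,"ty":0,"tz":0,"roll":0}]'
python3 plan.py 595 76 28.5 90
```

```text
time: 4.72
position: [590.8, 74.3, 138.2]
ee_rot: [3.141, -0.008, 3.136]
contact_force: [0.2, 0.3, -1.1]
finger_gap: 0.158
grasp_force: 10.0
t 4.7 tx ty tz [-0.45  0.17  3.17] roll -0.3 j6 -1.59 tcp [590.8  74.3 138.2] gap 14.8 gf 10.0
```

```bash
python3 -m handwheel '[{"tx":-0.2,"ty":0.15,"tz":1.5,"roll":0},{"tx":0,"ty":0,"tz":1.2,"roll":0},{"tx":0,"ty":0,"tz":0.4,"roll":0},{"tx":0,"ty":0,"tz":0,"roll":0}]'
python3 plan.py 595 76 28.5 90
```

```text
time: 5.22
position: [595.2, 76.2, 110.5]
ee_rot: [-3.142, -0.0, 3.137]
contact_force: [0.1, -0.6, -0.2]
finger_gap: 0.161
grasp_force: 10.0
t 5.2 tx ty tz [ 0.02 -0.02  0.4 ] roll -0.3 j6 -1.58 tcp [595.2  76.2 110.5] gap 15.2 gf 10.0
```

Good; lower until contact, release narrowly, and rise.

```bash
python3 -m handwheel '[{"tx":0,"ty":0,"tz":0.4,"roll":0},{"tx":0,"ty":0,"tz":0.2,"roll":0},{"tx":0,"ty":0,"tz":0,"roll":0}]'
python3 -m handwheel '[{"tx":0,"ty":0,"tz":0,"roll":0},{"tx":0,"ty":0,"tz":0,"roll":0},{"tx":0,"ty":0,"tz":-3,"roll":0},{"tx":0,"ty":0,"tz":-5,"roll":0}]' -0.5
python3 plan.py 603 319 26 76
```

```text
time: 5.6
position: [595.8, 76.1, 106.2]
ee_rot: [-3.142, 0.001, 3.137]
contact_force: [-2.2, -0.2, 6.7]
finger_gap: 0.159
grasp_force: 10.0
time: 6.1
position: [593.5, 76.0, 182.7]
ee_rot: [3.141, -0.006, 3.136]
contact_force: [0.6, -0.2, 0.4]
finger_gap: 0.247
grasp_force: 0.0
t 6.1 tx ty tz [-0.88 24.3   7.87] roll 13.7 j6 -1.58 tcp [593.5  76.  182.7] gap 23.3 gf 0.0
```

```bash
python3 -m handwheel '[{"tx":-0.2,"ty":6.08,"tz":0,"roll":0},{"tx":-0.2,"ty":6.08,"tz":0,"roll":0},{"tx":-0.2,"ty":6.07,"tz":0,"roll":0},{"tx":-0.2,"ty":6.07,"tz":0,"roll":0},{"tx":0,"ty":0,"tz":2,"roll":7},{"tx":0,"ty":0,"tz":2,"roll":6.7},{"tx":0,"ty":0,"tz":0,"roll":0},{"tx":0,"ty":0,"tz":0,"roll":0}]' -0.43
python3 plan.py 603 319 30 76
```

```text
time: 7.1
position: [604.9, 318.9, 145.1]
ee_rot: [3.141, 0.0, 2.899]
contact_force: [0.4, 0.8, -0.3]
finger_gap: 0.284
grasp_force: 0.0
t 7.1 tx ty tz [ 0.19 -0.04  3.71] roll 0.1 j6 -0.97 tcp [604.9 318.9 145.1] gap 26.7 gf 0.0
```

```bash
python3 -m handwheel '[{"tx":0.1,"ty":0,"tz":2,"roll":0},{"tx":0,"ty":0,"tz":1.1,"roll":0},{"tx":0,"ty":0,"tz":0.5,"roll":0},{"tx":0,"ty":0,"tz":0,"roll":0}]'
python3 -m handwheel '[{"tx":0,"ty":0,"tz":0,"roll":0},{"tx":0,"ty":0,"tz":0,"roll":0},{"tx":0,"ty":0,"tz":0,"roll":0},{"tx":0,"ty":0,"tz":0,"roll":0}]' -1 10
```

```text
time: 7.6
position: [603.2, 319.1, 107.8]
ee_rot: [-3.141, -0.001, 2.898]
contact_force: [0.2, -0.1, 1.0]
finger_gap: 0.287
grasp_force: 0.0
time: 8.1
position: [604.0, 319.4, 109.3]
ee_rot: [3.141, 0.001, 2.898]
contact_force: [0.5, 0.1, 0.7]
finger_gap: 0.158
grasp_force: 10.0
```

```bash
python3 -m handwheel '[{"tx":0,"ty":0,"tz":-4,"roll":0},{"tx":0,"ty":0,"tz":-4,"roll":-7},{"tx":0,"ty":0,"tz":0,"roll":-6.9},{"tx":0,"ty":0,"tz":0,"roll":0}]'
python3 plan.py 604 117 32 90
```

```text
time: 8.6
position: [603.6, 319.3, 189.2]
ee_rot: [3.141, 0.001, 3.139]
contact_force: [-0.2, -0.9, -1.2]
finger_gap: 0.157
grasp_force: 10.0
t 8.6 tx ty tz [ -0.09 -20.23   7.92] roll -0.2 j6 -1.21 tcp [603.6 319.3 189.2] gap 14.7 gf 10.0
```

```bash
python3 -m handwheel '[{"tx":0,"ty":-5,"tz":0,"roll":0},{"tx":0,"ty":-5,"tz":0,"roll":0},{"tx":0,"ty":-5,"tz":0,"roll":0},{"tx":0,"ty":-5.2,"tz":0,"roll":0},{"tx":0,"ty":0,"tz":3.5,"roll":0},{"tx":0,"ty":0,"tz":3.5,"roll":0},{"tx":0,"ty":0,"tz":0,"roll":0}]'
python3 plan.py 604 117 28 90
```

```text
time: 9.48
position: [600.0, 116.8, 114.4]
ee_rot: [-3.141, -0.009, 3.138]
contact_force: [0.0, -0.8, -0.3]
finger_gap: 0.158
grasp_force: 10.0
t 9.5 tx ty tz [-0.41  0.02  0.83] roll -0.2 j6 -1.52 tcp [600.  116.8 114.4] gap 14.8 gf 10.0
```

```bash
python3 - <<'E'
from h import *
from bench import imaging
c=imaging.capture("side"); x0,y0=150,140
cv2.imwrite("pics/d.png",cv2.convertScaleAbs(cv2.resize(c["frame"][140:290,150:350,::-1],None,fx=4,fy=4,interpolation=2),alpha=1.4))
E
```

```text
(no output)
```

View pics/d.png

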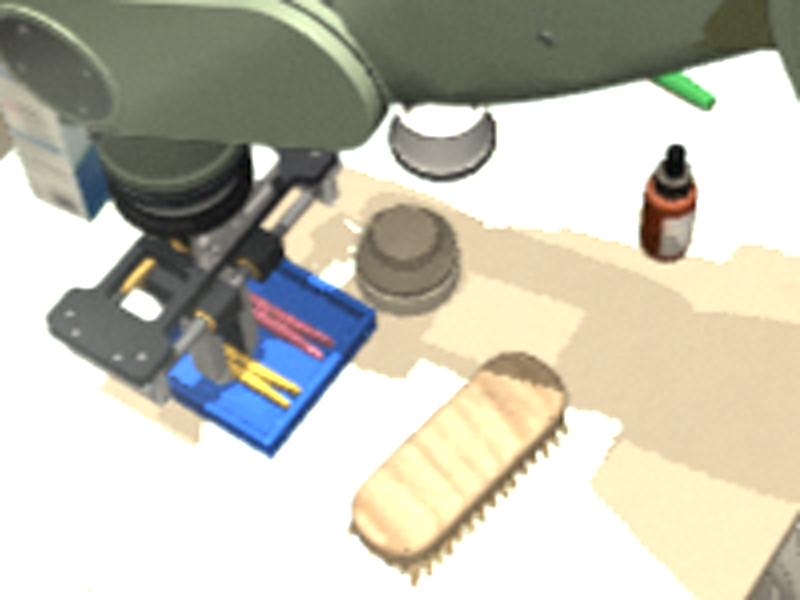

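Pink peg (crop 290,325) lies flat in the tray and the yellow peg (270,375) hangs clear beside it, so lower it and release.

```bash
python3 -m handwheel '[{"tx":0,"ty":0,"tz":0.4,"roll":0},{"tx":0,"ty":0,"tz":0.4,"roll":0},{"tx":0,"ty":0,"tz":0.2,"roll":0},{"tx":0,"ty":0,"tz":0,"roll":0}]'
python3 plan.py 604 117 28 90
```

```text
time: 10.02
position: [603.3, 117.4, 108.9]
ee_rot: [-3.142, 0.0, 3.14]
contact_force: [-0.2, -1.0, -0.5]
finger_gap: 0.157
grasp_force: 10.0
t 10.0 tx ty tz [-0.07 -0.04  0.29] roll -0.1 j6 -1.52 tcp [603.3 117.4 108.9] gap 14.7 gf 10.0
```

```bash
python3 -m handwheel '[{"tx":0,"ty":0,"tz":0.3,"roll":0},{"tx":0,"ty":0,"tz":0.15,"roll":0},{"tx":0,"ty":0,"tz":0,"roll":0}]'
python3 -m handwheel '[{"tx":0,"ty":0,"tz":0,"roll":0},{"tx":0,"ty":0,"tz":0,"roll":0},{"tx":0,"ty":0,"tz":-3,"roll":0},{"tx":0,"ty":0,"tz":-6,"roll":0},{"tx":0,"ty":0,"tz":-6,"roll":0},{"tx":0,"ty":0,"tz":0,"roll":0}]' -0.5
python3 plan.py 402 -308 31 5.5
```

```text
time: 10.4
position: [603.7, 117.4, 105.8]
ee_rot: [3.142, 0.001, 3.14]
contact_force: [-2.0, -0.6, 7.8]
finger_gap: 0.158
grasp_force: 10.0
time: 11.15
position: [606.7, 117.5, 261.0]
ee_rot: [3.141, 0.013, 3.14]
contact_force: [0.8, 0.6, -0.4]
finger_gap: 0.249
grasp_force: 0.0
t 11.2 tx ty tz [ 20.61 -42.59  14.9 ] roll 84.4 j6 -1.52 tcp [606.7 117.5 261. ] gap 23.4 gf 0.0
```

```bash
python3 -m handwheel '[{"tx":2.55,"ty":-5.3,"tz":0,"roll":0},{"tx":2.55,"ty":-5.3,"tz":0,"roll":0},{"tx":2.55,"ty":-5.3,"tz":0,"roll":0},{"tx":2.55,"ty":-5.3,"tz":0,"roll":0},{"tx":2.55,"ty":-5.3,"tz":0,"roll":0},{"tx":2.55,"ty":-5.3,"tz":0,"roll":0},{"tx":2.55,"ty":-5.3,"tz":0,"roll":0},{"tx":2.55,"ty":-5.3,"tz":0,"roll":0}]' 0.6
python3 -m handwheel '[{"tx":0,"ty":0,"tz":1.5,"roll":10.6},{"tx":0,"ty":0,"tz":1.5,"roll":10.6},{"tx":0,"ty":0,"tz":1.5,"roll":10.6},{"tx":0,"ty":0,"tz":1.5,"roll":10.6},{"tx":0,"ty":0,"tz":1.5,"roll":10.5},{"tx":0,"ty":0,"tz":1.5,"roll":10.5},{"tx":0,"ty":0,"tz":1,"roll":10.5},{"tx":0,"ty":0,"tz":0,"roll":10.5}]'
python3 plan.py 402 -308 31 5.5
```

```text
time: 12.15
position: [397.0, -307.4, 252.6]
ee_rot: [3.14, -0.002, 3.14]
contact_force: [0.8, 0.0, 0.1]
finger_gap: 0.799
grasp_force: 0.0
time: 13.15
position: [397.3, -305.0, 151.4]
ee_rot: [-3.138, -0.004, 1.661]
contact_force: [0.3, 0.5, -0.9]
finger_gap: 0.798
grasp_force: 0.0
t 13.2 tx ty tz [-0.36  0.46  4.23] roll -0.3 j6 -0.92 tcp [ 397.3 -305.   151.4] gap 75.0 gf 0.0
```

```bash
python3 -m handwheel '[{"tx":-0.2,"ty":0.2,"tz":2,"roll":0},{"tx":0,"ty":0,"tz":1.8,"roll":0},{"tx":0,"ty":0,"tz":0,"roll":0}]'
python3 plan.py 402 -308 31 5.5
```

```text
time: 13.52
position: [399.2, -306.5, 113.4]
ee_rot: [-3.138, -0.005, 1.667]
contact_force: [-0.4, 0.8, 0.1]
finger_gap: 0.798
grasp_force: 0.0
t 13.5 tx ty tz [-0.18  0.27  0.44] roll 0.0 j6 -0.92 tcp [ 399.2 -306.5  113.4] gap 75.0 gf 0.0
```

```bash
python3 -m handwheel '[{"tx":-0.1,"ty":0.2,"tz":0.4,"roll":0},{"tx":0,"ty":0,"tz":0,"roll":0}]'
python3 -m handwheel '[{"tx":0,"ty":0,"tz":0,"roll":0},{"tx":0,"ty":0,"tz":0,"roll":0},{"tx":0,"ty":0,"tz":0,"roll":0},{"tx":0,"ty":0,"tz":0,"roll":0},{"tx":0,"ty":0,"tz":0,"roll":0}]' -1 15
python3 plan.py 402 -308 31 5.5
python3 -m handwheel '[{"tx":0,"ty":0,"tz":-4,"roll":0},{"tx":0,"ty":0,"tz":-6,"roll":0},{"tx":0,"ty":0,"tz":-6,"roll":0},{"tx":0,"ty":0,"tz":0,"roll":0},{"tx":0,"ty":0,"tz":0,"roll":0}]'
python3 plan.py 587.5 314.5 50 84
```

```text
time: 13.78
position: [403.2, -309.2, 112.4]
ee_rot: [3.141, 0.0, 1.667]
contact_force: [0.4, 0.4, -0.2]
finger_gap: 0.802
grasp_force: 0.0
time: 14.4
position: [402.8, -309.1, 112.2]
ee_rot: [-3.141, 0.0, 1.667]
contact_force: [0.0, 0.5, 0.6]
finger_gap: 0.432
grasp_force: 14.6
t 14.4 tx ty tz [ 0.11 -0.07  0.32] roll 0.0 j6 -0.92 tcp [ 402.8 -309.1  112.2] gap 40.6 gf 14.6
time: 15.02
position: [402.5, -308.5, 271.3]
ee_rot: [-3.141, -0.001, 1.667]
contact_force: [0.3, -0.6, -0.7]
finger_gap: 0.429
grasp_force: 14.4
t 15.0 tx ty tz [60.22 24.42 14.38] roll -78.5 j6 -0.92 tcp [ 402.5 -308.5  271.3] gap 40.4 gf 14.4
```

```bash
python3 -m handwheel '[{"tx":4,"ty":1.6,"tz":0,"roll":0},{"tx":5.0,"ty":2.05,"tz":0,"roll":0},{"tx":5.0,"ty":2.05,"tz":0,"roll":0},{"tx":5.0,"ty":2.05,"tz":0,"roll":0},{"tx":5.0,"ty":2.05,"tz":0,"roll":0},{"tx":5.0,"ty":2.05,"tz":0,"roll":0},{"tx":5.0,"ty":2.05,"tz":0,"roll":0},{"tx":5.0,"ty":2.05,"tz":0,"roll":0}]'
python3 -m handwheel '[{"tx":5.0,"ty":2.05,"tz":0,"roll":0},{"tx":5.0,"ty":2.05,"tz":0,"roll":0},{"tx":5.0,"ty":2.05,"tz":0,"roll":0},{"tx":4,"ty":1.6,"tz":0,"roll":0},{"tx":2,"ty":0.8,"tz":0,"roll":0},{"tx":0,"ty":0,"tz":0,"roll":0}]'
python3 -m handwheel '[{"tx":0,"ty":0,"tz":0,"roll":-9.8},{"tx":0,"ty":0,"tz":0,"roll":-9.8},{"tx":0,"ty":0,"tz":0,"roll":-9.8},{"tx":0,"ty":0,"tz":0,"roll":-9.8},{"tx":0,"ty":0,"tz":0,"roll":-9.8},{"tx":0,"ty":0,"tz":0,"roll":-9.8},{"tx":0,"ty":0,"tz":0,"roll":-9.8},{"tx":0,"ty":0,"tz":0,"roll":-9.8}]'
python3 plan.py 587.5 314.5 60 84
```

```text
time: 16.02
position: [522.9, 96.2, 268.8]
ee_rot: [-3.136, -0.0, 1.667]
contact_force: [-0.1, 0.4, -0.2]
finger_gap: 0.435
grasp_force: 14.4
time: 16.77
position: [587.7, 312.6, 268.2]
ee_rot: [-3.136, 0.002, 1.669]
contact_force: [-0.0, 0.2, -1.3]
finger_gap: 0.433
grasp_force: 14.4
time: 17.77
position: [588.2, 309.8, 270.0]
ee_rot: [-3.139, -0.004, 3.04]
contact_force: [-0.0, 0.2, -1.8]
finger_gap: 0.427
grasp_force: 14.4
t 17.8 tx ty tz [ 0.07  0.49 13.2 ] roll 0.2 j6 -1.11 tcp [588.2 309.8 270. ] gap 40.2 gf 14.4
```

```bash
python3 -m handwheel '[{"tx":0,"ty":0.2,"tz":4.5,"roll":0},{"tx":0,"ty":0,"tz":4.5,"roll":0},{"tx":0,"ty":0,"tz":4,"roll":0},{"tx":0,"ty":0,"tz":0,"roll":0},{"tx":0,"ty":0,"tz":0,"roll":0}]'
python3 plan.py 587.5 314.5 41 84
python3 - <<'E'
from h import *
from bench import imaging
c=imaging.capture("side")
cv2.imwrite("pics/e.png",cv2.convertScaleAbs(cv2.resize(c["frame"][230:370,90:270,::-1],None,fx=4,fy=4,interpolation=2),alpha=1.3))
E
```

```text
time: 18.4
position: [589.8, 313.1, 142.9]
ee_rot: [3.141, 0.001, 3.035]
contact_force: [1.2, -0.1, 0.1]
finger_gap: 0.431
grasp_force: 14.4
t 18.4 tx ty tz [0.24 0.11 2.39] roll -0.1 j6 -1.11 tcp [589.8 313.1 142.9] gap 40.5 gf 14.4
```

View pics/e.png

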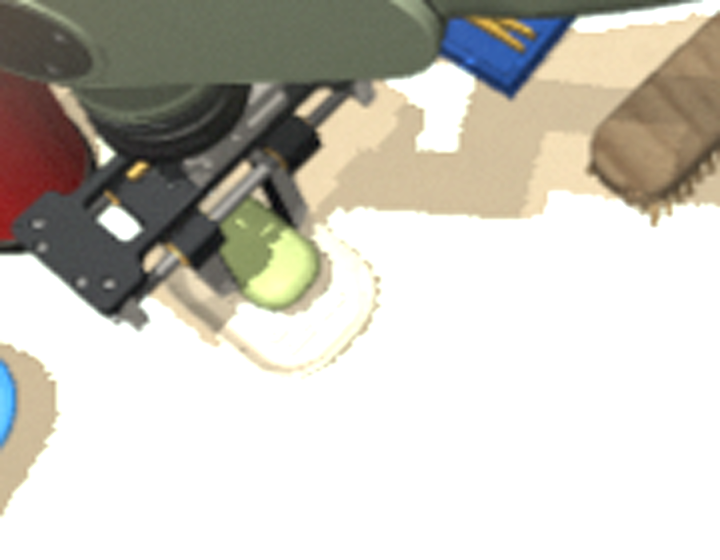

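The soap (crop 275,255) hangs level, lengthwise over the dish. Lower it.

```bash
python3 -m handwheel '[{"tx":0.2,"ty":0.1,"tz":1,"roll":0},{"tx":0,"ty":0,"tz":0.8,"roll":0},{"tx":0,"ty":0,"tz":0.3,"roll":0},{"tx":0,"ty":0,"tz":0.2,"roll":0},{"tx":0,"ty":0,"tz":0,"roll":0}]'
python3 plan.py 587.5 314.5 41 84
```

```text
time: 19.08
position: [587.5, 315.1, 119.4]
ee_rot: [3.141, 0.0, 3.035]
contact_force: [-1.3, 0.2, 0.6]
finger_gap: 0.434
grasp_force: 14.6
t 19.1 tx ty tz [-0.01 -0.05  0.04] roll -0.1 j6 -1.1 tcp [587.5 315.1 119.4] gap 40.8 gf 14.6
```

```bash
python3 -m handwheel '[{"tx":0,"ty":0,"tz":0.15,"roll":0},{"tx":0,"ty":0,"tz":0,"roll":0}]'
python3 -m handwheel '[{"tx":0,"ty":0,"tz":0,"roll":0},{"tx":0,"ty":0,"tz":0,"roll":0},{"tx":0,"ty":0,"tz":-3,"roll":0},{"tx":0,"ty":0,"tz":-6,"roll":0},{"tx":0,"ty":0,"tz":-6,"roll":0},{"tx":0,"ty":0,"tz":0,"roll":0},{"tx":0,"ty":0,"tz":0,"roll":0}]' 0.1
python3 plan.py 443.5 97.5 35 -9.4
```

```text
time: 19.32
position: [587.6, 315.1, 119.3]
ee_rot: [3.142, 0.0, 3.036]
contact_force: [-4.4, -0.7, 7.0]
finger_gap: 0.431
grasp_force: 15.3
time: 20.2
position: [587.2, 314.8, 267.0]
ee_rot: [-3.141, -0.001, 3.035]
contact_force: [-1.1, -0.2, -0.3]
finger_gap: 0.551
grasp_force: 0.0
t 20.2 tx ty tz [ 11.97 -23.13  15.42] roll -86.7 j6 -1.1 tcp [587.2 314.8 267. ] gap 51.8 gf 0.0
```

```bash
python3 -m handwheel '[{"tx":2.4,"ty":-4.63,"tz":0,"roll":0},{"tx":2.4,"ty":-4.63,"tz":0,"roll":0},{"tx":2.4,"ty":-4.63,"tz":0,"roll":0},{"tx":2.4,"ty":-4.63,"tz":0,"roll":0},{"tx":2.4,"ty":-4.63,"tz":0,"roll":0},{"tx":0,"ty":0,"tz":0,"roll":10.5},{"tx":0,"ty":0,"tz":0,"roll":10.5},{"tx":0,"ty":0,"tz":0,"roll":10.5}]' 0.9
python3 -m handwheel '[{"tx":0,"ty":0,"tz":2,"roll":10.5},{"tx":0,"ty":0,"tz":2,"roll":10.5},{"tx":0,"ty":0,"tz":2,"roll":10.5},{"tx":0,"ty":0,"tz":2,"roll":10.5},{"tx":0,"ty":0,"tz":1,"roll":10.5},{"tx":0,"ty":0,"tz":0,"roll":9.2},{"tx":0,"ty":0,"tz":0,"roll":0}]'
python3 plan.py 443.5 97.5 36 -9.4
```

```text
time: 21.2
position: [442.0, 97.2, 264.9]
ee_rot: [-3.138, -0.004, 2.479]
contact_force: [0.1, -0.2, 1.6]
finger_gap: 0.95
grasp_force: 0.0
time: 22.08
position: [441.8, 97.4, 175.2]
ee_rot: [-3.136, 0.001, 1.411]
contact_force: [-0.7, 1.0, -0.1]
finger_gap: 0.951
grasp_force: 0.0
t 22.1 tx ty tz [0.04 0.2  6.12] roll 0.2 j6 0.19 tcp [441.8  97.4 175.2] gap 89.4 gf 0.0
```

```bash
python3 -m handwheel '[{"tx":0,"ty":0.15,"tz":3,"roll":0},{"tx":0,"ty":0,"tz":2.5,"roll":0},{"tx":0,"ty":0,"tz":0.6,"roll":0},{"tx":0,"ty":0,"tz":0,"roll":0}]'
python3 -m handwheel '[{"tx":0,"ty":0,"tz":0,"roll":0},{"tx":0,"ty":0,"tz":0,"roll":0},{"tx":0,"ty":0,"tz":0,"roll":0},{"tx":0,"ty":0,"tz":0,"roll":0},{"tx":0,"ty":0,"tz":0,"roll":0}]' -1 20
python3 plan.py 443.5 97.5 36 -9.4
python3 -m handwheel '[{"tx":0,"ty":0,"tz":-4,"roll":0},{"tx":0,"ty":0,"tz":-6,"roll":0},{"tx":0,"ty":0,"tz":-6,"roll":0},{"tx":0,"ty":0,"tz":0,"roll":0},{"tx":0,"ty":0,"tz":0,"roll":0}]'
python3 plan.py 606.5 -326 60 77.6
```

```text
time: 22.58
position: [444.6, 97.2, 116.2]
ee_rot: [-3.14, 0.0, 1.41]
contact_force: [0.5, 0.8, -0.2]
finger_gap: 0.947
grasp_force: 0.0
time: 23.2
position: [445.1, 97.2, 117.0]
ee_rot: [-3.141, 0.0, 1.409]
contact_force: [-1.6, -0.1, 4.2]
finger_gap: 0.584
grasp_force: 20.0
t 23.2 tx ty tz [-0.   -0.16  0.3 ] roll 0.1 j6 0.19 tcp [445.1  97.2 117. ] gap 54.9 gf 20.0
time: 23.82
position: [444.4, 97.2, 275.8]
ee_rot: [-3.14, 0.0, 1.409]
contact_force: [0.2, -0.2, -1.5]
finger_gap: 0.588
grasp_force: 20.0
t 23.8 tx ty tz [-39.15  22.84  13.76] roll -86.9 j6 0.19 tcp [444.4  97.2 275.8] gap 55.2 gf 20.0
```

```bash
python3 -m handwheel '[{"tx":-4.35,"ty":2.54,"tz":0,"roll":0},{"tx":-4.35,"ty":2.54,"tz":0,"roll":0},{"tx":-4.35,"ty":2.54,"tz":0,"roll":0},{"tx":-4.35,"ty":2.54,"tz":0,"roll":0},{"tx":-4.35,"ty":2.54,"tz":0,"roll":0},{"tx":-4.35,"ty":2.54,"tz":0,"roll":0},{"tx":-4.35,"ty":2.54,"tz":0,"roll":0},{"tx":-4.35,"ty":2.54,"tz":0,"roll":0}]'
python3 -m handwheel '[{"tx":-3,"ty":1.7,"tz":0,"roll":0},{"tx":-1.35,"ty":0.8,"tz":0,"roll":0},{"tx":0,"ty":0,"tz":0,"roll":-9.7},{"tx":0,"ty":0,"tz":0,"roll":-9.7},{"tx":0,"ty":0,"tz":0,"roll":-9.7},{"tx":0,"ty":0,"tz":0,"roll":-9.7},{"tx":0,"ty":0,"tz":0,"roll":-9.7},{"tx":0,"ty":0,"tz":0,"roll":-9.7}]'
python3 -m handwheel '[{"tx":0,"ty":0,"tz":4,"roll":-9.7},{"tx":0,"ty":0,"tz":4,"roll":-9.6},{"tx":0,"ty":0,"tz":3,"roll":-9.5},{"tx":0,"ty":0,"tz":0,"roll":0},{"tx":0,"ty":0,"tz":0,"roll":0}]'
python3 plan.py 606.5 -326 52 77.6
python3 - <<'E'
from h import *
from bench import imaging
c=imaging.capture("side")
cv2.imwrite("pics/f.png",cv2.convertScaleAbs(cv2.resize(c["frame"][60:180,220:390,::-1],None,fx=4,fy=4,interpolation=2),alpha=1.3))
E
```

```text
time: 24.82
position: [588.6, -279.8, 272.4]
ee_rot: [-3.136, -0.003, 1.409]
contact_force: [0.8, -0.3, -1.2]
finger_gap: 0.585
grasp_force: 20.0
time: 25.82
position: [606.4, -324.3, 274.4]
ee_rot: [-3.142, -0.004, 2.431]
contact_force: [0.1, -0.6, -0.3]
finger_gap: 0.587
grasp_force: 20.0
time: 26.45
position: [607.4, -325.6, 167.1]
ee_rot: [3.142, 0.0, 2.925]
contact_force: [-0.3, -0.8, -0.7]
finger_gap: 0.586
grasp_force: 20.0
t 26.4 tx ty tz [ 0.08 -0.06  3.71] roll 0.0 j6 -1.97 tcp [ 607.4 -325.6  167.1] gap 55.1 gf 20.0
```

View pics/f.png

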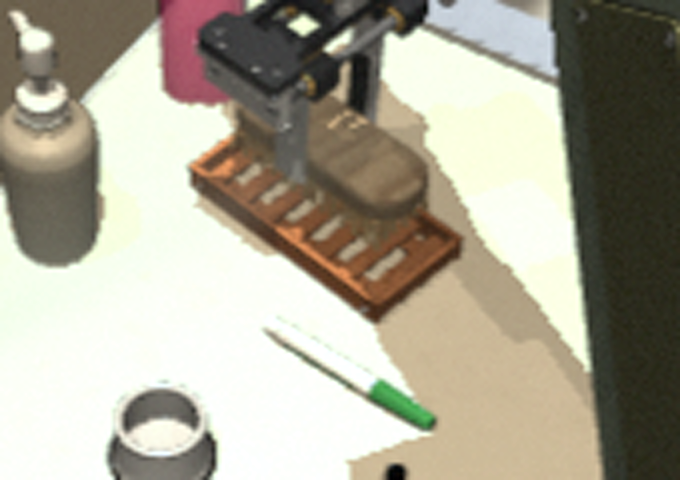

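The brush (crop 340,160) hangs level and parallel over the rack (325,225). Lower it.

```bash
python3 -m handwheel '[{"tx":0,"ty":0,"tz":1.8,"roll":0},{"tx":0,"ty":0,"tz":1.2,"roll":0},{"tx":0,"ty":0,"tz":0.5,"roll":0},{"tx":0,"ty":0,"tz":0.3,"roll":0},{"tx":0,"ty":0,"tz":0,"roll":0}]'
python3 plan.py 606.5 -326 51 77.6
```

```text
time: 27.12
position: [607.3, -326.1, 129.1]
ee_rot: [-3.141, 0.001, 2.927]
contact_force: [-0.1, 0.7, 0.1]
finger_gap: 0.586
grasp_force: 20.0
t 27.1 tx ty tz [ 0.08 -0.01  0.01] roll 0.1 j6 -1.97 tcp [ 607.3 -326.1  129.1] gap 55.1 gf 20.0
```

```bash
python3 -m handwheel '[{"tx":0,"ty":0,"tz":0.2,"roll":0},{"tx":0,"ty":0,"tz":0.1,"roll":0},{"tx":0,"ty":0,"tz":0,"roll":0}]'
python3 -m handwheel '[{"tx":0,"ty":0,"tz":0,"roll":0},{"tx":0,"ty":0,"tz":0,"roll":0},{"tx":0,"ty":0,"tz":0,"roll":0},{"tx":0,"ty":0,"tz":-4,"roll":0},{"tx":0,"ty":0,"tz":-6,"roll":0},{"tx":0,"ty":0,"tz":-6,"roll":0},{"tx":0,"ty":0,"tz":0,"roll":0},{"tx":0,"ty":0,"tz":0,"roll":0}]' 0.6
python3 plan.py 426 -107 60 77.6
```

```text
time: 27.5
position: [607.4, -326.1, 129.0]
ee_rot: [-3.141, 0.0, 2.927]
contact_force: [-5.8, 4.5, 12.5]
finger_gap: 0.585
grasp_force: 20.0
time: 28.5
position: [606.9, -325.8, 285.2]
ee_rot: [3.141, -0.0, 2.927]
contact_force: [0.6, 0.8, -0.9]
finger_gap: 0.806
grasp_force: 0.0
t 28.5 tx ty tz [22.33 17.53 14.73] roll 0.1 j6 -1.97 tcp [ 606.9 -325.8  285.2] gap 75.7 gf 0.0
```

```bash
python3 -m handwheel '[{"tx":4.46,"ty":3.5,"tz":0,"roll":0},{"tx":4.46,"ty":3.5,"tz":0,"roll":0},{"tx":4.46,"ty":3.5,"tz":0,"roll":0},{"tx":4.46,"ty":3.5,"tz":0,"roll":0},{"tx":4.46,"ty":3.5,"tz":0,"roll":0},{"tx":0,"ty":0,"tz":2,"roll":0},{"tx":0,"ty":0,"tz":0,"roll":0},{"tx":0,"ty":0,"tz":0,"roll":0}]' 0.6
python3 plan.py 426 -107 59 77.6
python3 - <<'E'
from h import *
from bench import imaging
for n,(x0,y0,x1,y1) in {"side":(190,130,390,280)}.items():
    c=imaging.capture(n)
    cv2.imwrite("pics/g.png",cv2.convertScaleAbs(cv2.resize(c["frame"][y0:y1,x0:x1,::-1],None,fx=4,fy=4,interpolation=2),alpha=1.3))
E
```

```text
time: 29.5
position: [426.4, -107.7, 264.9]
ee_rot: [3.141, -0.002, 2.927]
contact_force: [0.2, -0.3, 0.2]
finger_gap: 0.801
grasp_force: 0.0
t 29.5 tx ty tz [ 0.03  0.05 12.79] roll 0.1 j6 -1.8 tcp [ 426.4 -107.7  264.9] gap 75.3 gf 0.0
```

View pics/g.png

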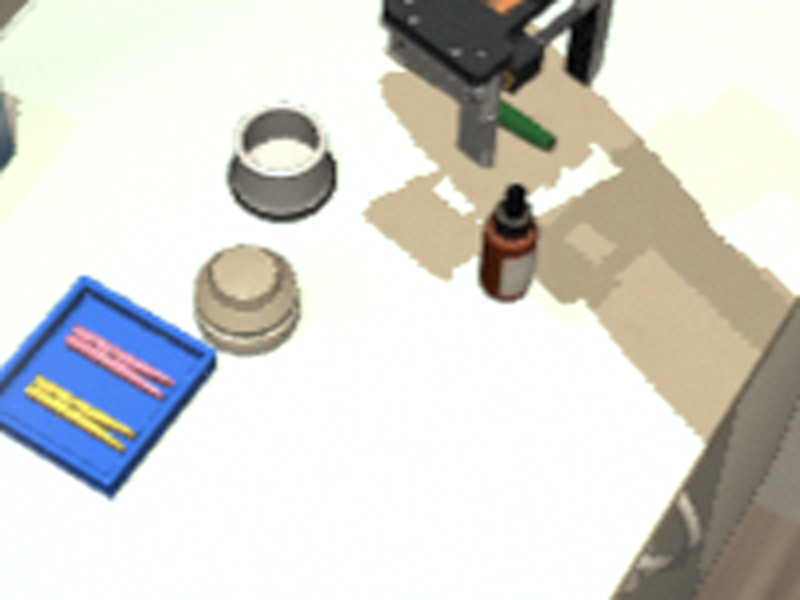

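Pegs lie flat side by side in the tray (crop 115,360 and 80,415), the timer (247,300) is untouched and the bottle (507,250) stands below the gripper.

```bash
python3 -m handwheel '[{"tx":0.1,"ty":0.1,"tz":4.5,"roll":0},{"tx":0,"ty":0,"tz":4.5,"roll":0},{"tx":0,"ty":0,"tz":3,"roll":0},{"tx":0,"ty":0,"tz":0.7,"roll":0},{"tx":0,"ty":0,"tz":0,"roll":0}]'
python3 -m handwheel '[{"tx":0,"ty":0,"tz":0,"roll":0},{"tx":0,"ty":0,"tz":0,"roll":0},{"tx":0,"ty":0,"tz":0,"roll":0},{"tx":0,"ty":0,"tz":0,"roll":0},{"tx":0,"ty":0,"tz":0,"roll":0},{"tx":0,"ty":0,"tz":0,"roll":0}]' -1 15
python3 plan.py 426 -107 59 77.6
```

```text
time: 30.18
position: [426.3, -106.8, 139.0]
ee_rot: [-3.142, 0.0, 2.927]
contact_force: [0.3, 0.5, -0.3]
finger_gap: 0.798
grasp_force: 0.0
time: 30.92
position: [425.8, -106.4, 138.8]
ee_rot: [-3.142, 0.0, 2.927]
contact_force: [-0.0, -0.5, 1.3]
finger_gap: 0.337
grasp_force: 15.0
t 30.9 tx ty tz [-0.03 -0.06  0.18] roll 0.1 j6 -1.8 tcp [ 425.8 -106.4  138.8] gap 31.7 gf 15.0
```

```bash
python3 -m handwheel '[{"tx":0,"ty":0,"tz":-2,"roll":0},{"tx":0,"ty":0,"tz":-4,"roll":0},{"tx":0,"ty":0,"tz":-4,"roll":0},{"tx":0,"ty":0,"tz":0,"roll":0},{"tx":0,"ty":0,"tz":0,"roll":0}]'
python3 plan.py 588 -99 120 77.6
```

```text
time: 31.55
position: [425.0, -106.0, 237.6]
ee_rot: [3.141, -0.002, 2.927]
contact_force: [0.7, 0.6, -1.1]
finger_gap: 0.337
grasp_force: 15.0
t 31.6 tx ty tz [-15.79   4.15   3.93] roll 0.1 j6 -1.8 tcp [ 425.  -106.   237.6] gap 31.7 gf 15.0
```

```bash
python3 -m handwheel '[{"tx":-4,"ty":1.05,"tz":0,"roll":0},{"tx":-4,"ty":1.05,"tz":0,"roll":0},{"tx":-4,"ty":1.05,"tz":0,"roll":0},{"tx":-2.5,"ty":0.6,"tz":0,"roll":0},{"tx":-1.3,"ty":0.4,"tz":2,"roll":0},{"tx":0,"ty":0,"tz":0,"roll":0},{"tx":0,"ty":0,"tz":0,"roll":0}]'
python3 plan.py 588 -99 120 77.6
python3 - <<'E'
from h import *
from bench import imaging
im=[]
for n,(x0,y0,x1,y1) in {"side":(210,90,310,210),"top":(280,120,380,240)}.items():
    c=imaging.capture(n); np.savez(f"pics/{n}1.npz",**c)
    im.append(cv2.convertScaleAbs(cv2.resize(c["frame"][y0:y1,x0:x1,::-1],None,fx=4,fy=4,interpolation=2),alpha=1.3))
cv2.imwrite("pics/i.png",np.hstack(im))
E
```

```text
time: 32.42
position: [587.7, -99.2, 217.2]
ee_rot: [3.141, -0.003, 2.927]
contact_force: [0.7, 0.6, -1.3]
finger_gap: 0.334
grasp_force: 15.0
t 32.4 tx ty tz [-0.03  0.02  1.92] roll 0.1 j6 -1.67 tcp [587.7 -99.2 217.2] gap 31.4 gf 15.0
```

View pics/i.png

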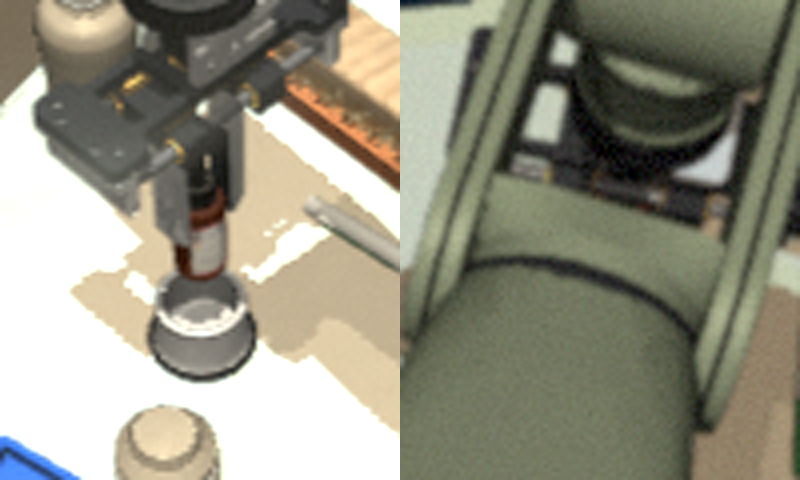

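```bash
python3 - <<'E'
from h import *
s=dict(np.load("pics/side1.npz"))
print("bottle foot",ray(s,(260,157),78),"rim",ray(s,(260.3,165.9),42),"expected foot px",proj(s,(587.7,-99.2,78)),"rim px",proj(s,(588,-99,42)))
E
python3 -m handwheel '[{"tx":0,"ty":0,"tz":2.5,"roll":0},{"tx":0,"ty":0,"tz":0,"roll":0},{"tx":0,"ty":0,"tz":0,"roll":0}]'
```

```text
bottle foot [[586.25619443 -97.4025146 ]] rim [[586.42609299 -97.280506  ]] expected foot px (np.float64(259.91641015526534), np.float64(156.26142960371942)) rim px (np.float64(260.1581023855463), np.float64(165.1697385988879))
time: 32.9
position: [589.0, -99.6, 194.6]
ee_rot: [-3.141, 0.001, 2.927]
contact_force: [0.3, 0.6, -0.1]
finger_gap: 0.338
grasp_force: 15.0
```

```bash
python3 -m handwheel '[{"tx":0,"ty":0,"tz":1.5,"roll":0},{"tx":0,"ty":0,"tz":1.5,"roll":0},{"tx":0,"ty":0,"tz":1,"roll":0},{"tx":0,"ty":0,"tz":0.4,"roll":0},{"tx":0,"ty":0,"tz":0.4,"roll":0},{"tx":0,"ty":0,"tz":0,"roll":0},{"tx":0,"ty":0,"tz":0,"roll":0}]'
```

```text
time: 33.78
position: [589.6, -99.6, 146.8]
ee_rot: [-3.141, 0.002, 2.927]
contact_force: [-1.7, 1.2, 4.9]
finger_gap: 0.338
grasp_force: 15.0
```

Bottle seated (4.9 N). Release, rise and move clear.

```bash
python3 -m handwheel '[{"tx":0,"ty":0,"tz":0,"roll":0},{"tx":0,"ty":0,"tz":0,"roll":0},{"tx":0,"ty":0,"tz":0,"roll":0},{"tx":0,"ty":0,"tz":-2,"roll":0},{"tx":0,"ty":0,"tz":-5,"roll":0},{"tx":0,"ty":0,"tz":-5,"roll":0},{"tx":0,"ty":0,"tz":-3,"roll":0},{"tx":0,"ty":0,"tz":0,"roll":0}]' 0.2
python3 -m handwheel '[{"tx":5,"ty":0,"tz":0,"roll":0},{"tx":5,"ty":0,"tz":0,"roll":0},{"tx":5,"ty":0,"tz":0,"roll":0},{"tx":5,"ty":0,"tz":0,"roll":0},{"tx":4,"ty":0,"tz":0,"roll":0},{"tx":0,"ty":0,"tz":0,"roll":0},{"tx":0,"ty":0,"tz":0,"roll":0}]'
python3 - <<'E'
from h import *
from bench import imaging
for n in("top","side"):
    c=imaging.capture(n); np.savez(f"pics/{n}2.npz",**c)
    cv2.imwrite(f"pics/{n}2.png",cv2.convertScaleAbs(cv2.resize(c["frame"][120:320,110:490,::-1] if n=="top" else c["frame"][60:360,90:430,::-1],None,fx=2,fy=2,interpolation=2),alpha=1.2))
    if n=="top":
        for nm,(roi,f,z) in {"brush":((395,125,465,222),lambda h,s,v:(h<22)&(s>50)&(s<125),52),"soap":((130,155,185,215),lambda h,s,v:(s>85)&(h>20)&(h<50),24),"timer":((272,182,305,215),lambda h,s,v:(h<22)&(s>45)&(v<190),20),"rack":((398,128,462,220),lambda h,s,v:(h<18)&(s>60),22)}.items(): print(nm,rect(c,blob(c,roi,f),z))
E
```

```text
time: 34.78
position: [590.7, -99.9, 300.6]
ee_rot: [-3.141, 0.009, 2.927]
contact_force: [0.4, -0.1, -0.4]
finger_gap: 0.605
grasp_force: 0.0
time: 35.65
position: [354.6, -48.4, 295.2]
ee_rot: [3.142, -0.0, 2.927]
contact_force: [0.1, -0.6, 0.4]
finger_gap: 0.599
grasp_force: 0.0
brush (603.2, -323.9, 61.7, 151.3, 167.2)
soap (586.1, 314.1, 39.3, 65.8, 173.1)
timer (550.7, -1.5, 63.2, 66.2, 103.2)
rack (606.8, -326.3, 88.3, 183.7, 167.6)
```

View pics/top2.png

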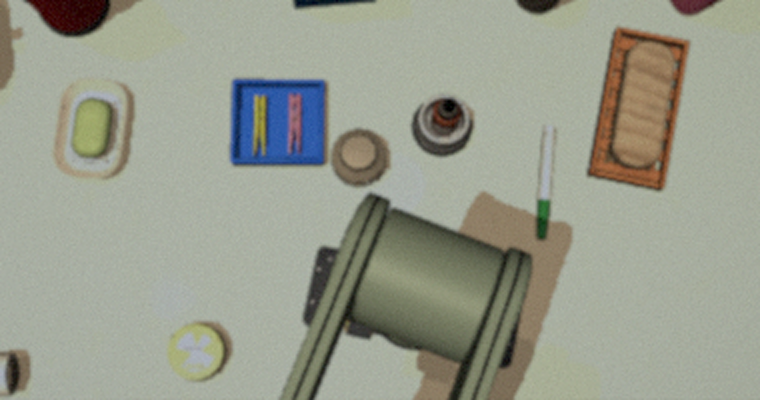

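View pics/side2.png

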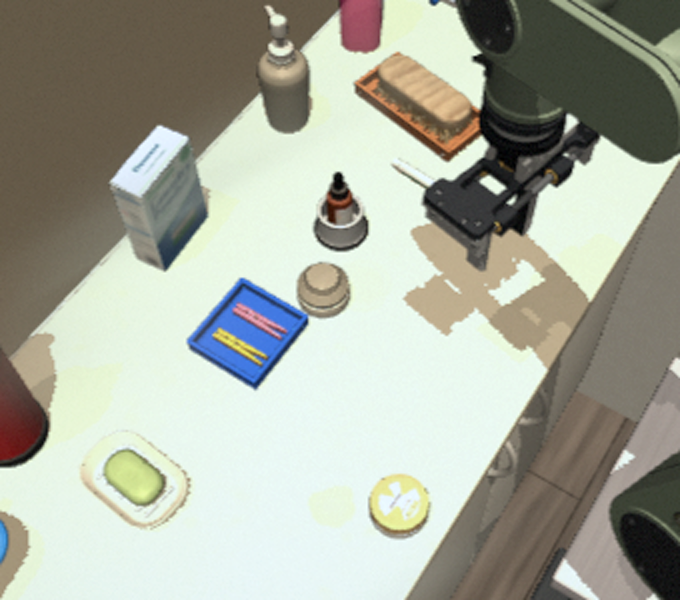

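Everything is home: soap in the dish (top crop 92,127), pegs in the tray (260/294,125), bottle upright in the cup (445,115), brush level in the rack (643,105) and the timer unmoved (359,155).

```bash
python3 -c "
from bench import workorder; print(workorder.close_job())"
```

```text
the job is handed in; nothing more can be done
None
```

The job is handed in at about 36 s of the 128 s allowed: pegs, soap, brush and bottle are each in their own home in the last pictures, with the timer within about 2 mm of where it started; no verdict was returned.

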